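# Fetch the adapter sleeve from the tilt-out bin

## Task

Tip the orange tilt-out bin forward on its bottom pivot until it is wide open, lift out the brass adapter sleeve that lies in it, and set the sleeve down in the shallow metal tray: lower it in, do not drop it. Leave the orange bin tipped open.

Things in the scene. Friction and masses are not known exactly. Their poses are not given: they have to be found in the camera images.
- orange_bin (a joint): Forward tilt (towards the robot) of the orange bin, rad: 0 shut, 0.96 fully open at its stop. Its pivot line lies 20 mm above the table. Friction keeps it at any tilt; 2 to 6 N at the lip moves it. One of three bins side by side (orange, green, grey, in any order, 154 mm apart), each 144 mm wide (136 inside) in a dark case with its flat top 157 mm above the table, free above.
- orange_bin_lip (a point): Mid top edge of the orange bin's front panel (5 mm thick), rear side; shut, it stands 35 mm above the case top, which begins 34 mm behind it: hook it from behind, from above. Axes turn with the bin; shut: x into the case (away from robot), y along the width, z up. The pivot is at x -26, z -172 mm in them. Shut, the panel leans back 25 deg (lip rearmost); fully open, forward 30 deg.
- sleeve: Brass cylinder, 40 mm diameter, 44 mm long, dark bores, 0.22 to 0.37 kg. Origin at its centre, axis its y. Lies in the orange bin along the width, within 8 mm of mid-width; mostly hidden until tipped. Fully open it rolls to the lowest line of a trough 56 mm wide, 38 mm in front of the pivot, walls up to 86 (sides) and 107 mm (rear) above the table: grip it there across its flat ends from above.
- tray: Shallow open aluminium tray, fixed to the bench, 160 x 160 mm outside, 30 mm high, walls and floor 4 mm thick. Origin: centre of its underside; z up, x and y along its sides. A sleeve lying in it has its centre 24 mm above the table.
There are look-alikes about, which are no part of the job. Several things look just like the tray: the one meant starts farthest to the robot's left.

How it is judged:
By the outcome, as a careful person would: the job done as asked, in the order asked, and still so for the second after the job is handed in, with the robot touching nothing.
It also fails if it takes over 58 s, if anything falls off the work surface, if the arm or the gripper's body presses on something with over 40 N, if the wrist force passes 120 N, or if a joint passes its speed limit or range.

## Robot

A 6-joint arm with a two-finger parallel gripper is mounted at the origin on the work surface. World frame = base frame: x ahead of the robot, y to its left, z up, the work surface at z = 0. Lengths are in m, angles in rad, forces in N, time in s.
With the tool pointing down it reaches from about 0.4 to 0.825 m from the base axis. Payload 7 kg.
Tool frame: the origin (TCP) lies on the centre line of the jaws, within the pads' length; the fingertips stand 25 mm ahead of it and the grasp point (between the pads) lies 6 mm ahead of it; z points along the fingers, y is the direction in which the jaws open and shut (so a half turn about z gives the same grasp; the last joint's range is limited). The gripper opens to 88 mm and grips with 3 to 60 N. Pads are 19 mm wide; open, the fingers measure 130 mm over their backs; the gripper's body (78 mm by 193 mm) begins 47 mm behind the grasp point.
Start: joints at [-0.879, 0.359, 0.012, 0, -1.224, -0.288], TCP at [0.265, -0.621, 0.252] pointing down, gripper open.
Joint ranges: [-3.07, 3.07], [-1.43, 2.12], [-1.02, 1.25], [-3.03, 1.67], [-3.05, -0], [-3.03, 3.03]. Speed limits (rad/s): [2.39, 2.39, 3.01, 3.14, 3.14, 3.14].

## Interface

Orientations are given as [roll, pitch, yaw] about the fixed x, y, z axes, in that order (R = Rz(yaw) Ry(pitch) Rx(roll)).
In Python, from station import * gives the robot as it stands. The module is installed in compiled form; this text tells all that it offers.
- The arm moves only by the tool step_arm, never from a script. Its argument "commands" is text: rows parted by semicolons, each of 6 numbers parted by spaces: the shift along the tool's x, y, z in mm, then the turn, a rotation vector about the tool's x, y, z in rad. A call has 1 to 8 rows; each row shifts and turns the commanded pose from where the row before left it, along the tool's axes as they then stand; what a row does not reach is not made up. A row lasts 1/8 s, in which the tool goes at most 62.5 mm and 10.7 degrees, less where a joint would pass 70% of its speed; a pose out of reach is approached as far as the arm can. A call is refused whole if a number of a shift passes 62.5 or a number of a turn 0.188, either way. A call with a gripper value outside its range is refused whole. "jaw" is the finger opening in mm, from 0 to 87.6, set as the call begins (left out, the last holds). The fingers move at their own pace and stop on an object; "grip_force" is the grip in N (left out, the last holds). Time passes only in rows, so rows that do not move let the fingers close. It gives the time, the measured TCP pose, the force and the opening at its end, in the units of the state.
- get_state(): the state, without advancing time (a new reading comes with each control period).
- grab_frame(name): name is "side" or "top"; returns a dict with "frame" (400x640x3 uint8, red, green, blue), "fovy" (degrees; the focal length in pixels is half the picture's height over the tangent of half this angle, whatever the lens; pixels are square), "cx", "cy" (the principal point, pixels), "k1" (the pictures are not rectified: a ray, as slopes to the right and down, at radius r is drawn at 1 + k1 r^2 times it, then the intrinsics apply), "rvec" (rotation vector, rad) and "tvec" (3), from world to camera coordinates, as OpenCV has them. Camera axes: x right, y down, z forward; pixel columns grow to the right and rows downward; lengths in m; the calibration is good to about 2 mm. A picture is of the moment at which its call begins. There is no depth.
- job_done(): hands the job in, once; it reports no verdict.
Trained networks look in a picture, given as the dict that the camera call returned (one of the last four; its "shot" number tells which), for a name from the list of things; names that differ only in an ending like _2 or _b are one class to them, and where a whole thing is asked for, a point or a joint stands for the part that bears it (a point fixed in the world has none). Each returns a list of dicts, best first, with "conf" (0 to 1); they miss things now and then, are a little off and sometimes report something else, mostly with a low value. They report only what shows in the picture. A call takes as long as a camera call. They do not tell look-alikes from the thing itself.
- recognise(picture, name): "pixel" ([column, row] in pixels, amid what is visible of it).
The state is a dict: "t": time; "q": joint angles; "qd": joint speeds; "joint_efforts": joint torques, N m; "eef_pos": TCP position; "ee_rot": TCP orientation; "force": force on the tool from outside, world axes, zero at the start; "moment": the same for the moment, N m; "width": finger opening in m.
Only numpy, scipy, OpenCV 4.12 (cv2) and the standard library are available. Lean on these libraries where they do the work, as an engineer would, in place of code of your own. Each camera call takes 0.05 s, during which the arm holds its last target.

## Working session

There is one attempt and no reset: what is moved stays moved. The work goes in short steps, Python scripts to look and compute and a tool call to move; the robot and the scene stay as the last step left them, time stands still between calls to the robot, and variables do not carry over. Pictures are saved under pics/ and viewed, and the job is handed in when it is done.

Besides the shell and the picture viewer there is one more tool, called after "Call:" by a JSON object that holds its "api" and its "payload". step_arm: Moves the arm, as the interface text tells. Its arguments: {"type":"object","properties":{"commands":{"type":"string"},"jaw":{"type":"number"},"grip_force":{"type":"number"}},"required":["commands"]}

```bash
mkdir -p pics; cat > h.py <<'E'
from station import *
import numpy as np, cv2
def K(p):
    f=200/np.tan(np.radians(p['fovy'])/2); return f,p['cx'],p['cy']
def ray(p,px):
    f,cx,cy=K(p); d=np.array([(px[0]-cx)/f,(px[1]-cy)/f]); u=d.copy()
    for _ in range(30): u=d/(1+p['k1']*(u@u))
    R=cv2.Rodrigues(np.array(p['rvec'],float))[0]; t=np.array(p['tvec'],float)
    o=-R.T@t; v=R.T@np.array([u[0],u[1],1]); return o,v/np.linalg.norm(v)
def onplane(p,px,z):
    o,v=ray(p,px); return o+v*(z-o[2])/v[2]
def proj(p,X):
    f,cx,cy=K(p); R=cv2.Rodrigues(np.array(p['rvec'],float))[0]; c=R@np.array(X,float)+np.array(p['tvec'],float)
    u=c[:2]/c[2]; u=u*(1+p['k1']*(u@u)); return u*f+[cx,cy]
def tri(ps,pxs):
    A=np.zeros((3,3));b=np.zeros(3)
    for p,x in zip(ps,pxs):
        o,v=ray(p,x);M=np.eye(3)-np.outer(v,v);A+=M;b+=M@o
    return np.linalg.solve(A,b)
def save(p,n,crop=None,s=1):
    im=p['frame'][:,:,::-1]
    if crop: im=im[crop[1]:crop[3],crop[0]:crop[2]]
    if s!=1: im=cv2.resize(im,None,fx=s,fy=s,interpolation=cv2.INTER_CUBIC)
    cv2.imwrite('pics/'+n+'.png',im)
E
python3 - <<'E'
from h import *
s=get_state();print(s)
for c in ['side','top']:
    p=grab_frame(c);save(p,c+'0')
    print({k:v for k,v in p.items() if k!='frame'})
    o,_=ray(p,[320,200]);print('cam at',o)
    for n in ['orange_bin','orange_bin_lip','sleeve','tray']:
        for r in recognise(p,n): print(c,n,r['conf'],r['pixel'],onplane(p,r['pixel'],0.03).round(3))
E
```

```text
{'t': 0.0, 'q': array([-8.78905600e-01,  3.59394107e-01,  1.10476580e-02, -3.74992109e-04,
       -1.22406789e+00, -2.88118475e-01]), 'qd': array([ 0.00141626, -0.00098659,  0.00033781, -0.00166192,  0.00057956,
        0.00039867]), 'joint_efforts': array([ 6.16699726e-04, -5.82724428e+01,  2.93059319e+01,  6.99745819e+00,
        7.07093335e-03, -1.25412780e-04]), 'eef_pos': array([ 0.26502267, -0.6203094 ,  0.25060862]), 'ee_rot': array([ 3.13994116e+00, -1.21822028e-04, -2.73794802e+00]), 'force': array([ 0.33813914,  0.73519701, -0.10340506]), 'moment': array([-0.03273923,  0.01391397, -0.01856383]), 'width': 0.08749234699362884}
{'fovy': 43.0244682366204, 'cx': 316.12705985693276, 'cy': 193.27104272282386, 'k1': -0.0768450161391672, 'rvec': array([ 2.05816239, -0.23971749,  0.10840332]), 'tvec': array([-0.46739953,  0.17716209,  1.35071143]), 'shot': 1}
cam at [ 0.23781327 -1.17980107  0.79106534]
side orange_bin 0.78 [339.4, 163.9] [0.646 0.374 0.03 ]
side orange_bin_lip 0.6 [339.4, 164.5] [0.644 0.369 0.03 ]
side tray 0.79 [307.8, 166.6] [0.534 0.382 0.03 ]
side tray 0.4 [208.0, 186.4] [0.19  0.323 0.03 ]
{'fovy': 49.68627014079344, 'cx': 321.544775586283, 'cy': 199.75156779307653, 'k1': -0.0738121633842212, 'rvec': array([ 2.12128772, -2.11317026,  0.20130273]), 'tvec': array([0.0094533 , 0.50728367, 1.3425534 ]), 'shot': 2}
cam at [0.23851264 0.00434715 1.41526271]
top orange_bin 0.82 [272.2, 166.3] [0.624 0.176 0.03 ]
top orange_bin_lip 0.74 [274.4, 162.9] [0.636 0.169 0.03 ]
top tray 0.63 [221.1, 278.1] [0.256 0.33  0.03 ]
top tray 0.58 [198.7, 191.0] [0.539 0.418 0.03 ]
```

View pics/side0.png

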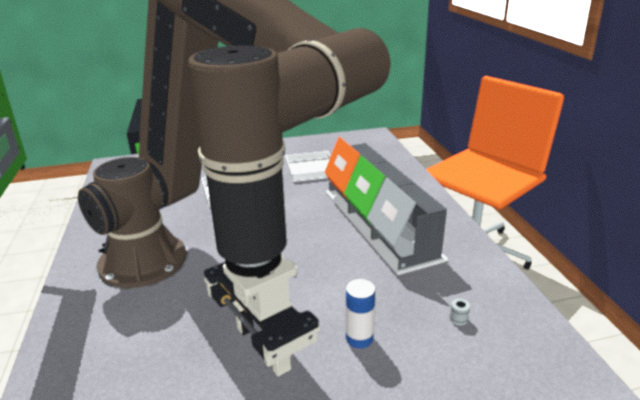

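View pics/top0.png

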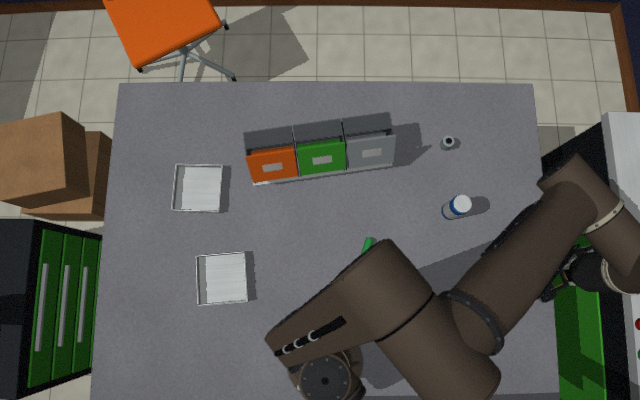

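The pictures show three bins, with the orange one leftmost at top (272,166) and side (339,164). The orange chair at top (165,30) is not a bin. There are two trays, at top (199,188) and top (222,278). I choose the first because it lies farthest to the left (+y). A grey sleeve-like part stands at top (449,142), but the sleeve I want is brass and inside the bin. Next, close crops.

```bash
python3 - <<'E'
from h import *
p=grab_frame('top');save(p,'t1',(150,105,410,235),3)
q=grab_frame('side');save(q,'s1',(270,120,460,280),4)
E
```

```text
(no output)
```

View pics/t1.png

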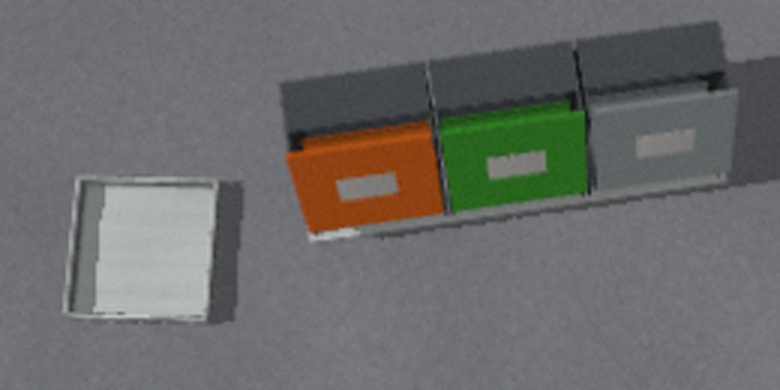

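View pics/s1.png

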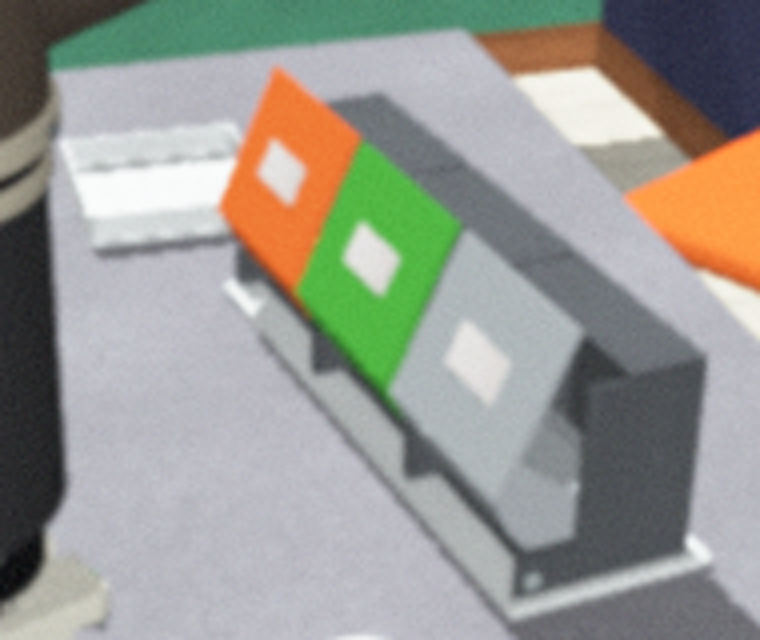

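```bash
python3 - <<'E'
from h import *
p=grab_frame('top');q=grab_frame('side')
T=lambda x,y:[150+(x+.5)/3-.5,105+(y+.5)/3-.5]
S=lambda x,y:[270+(x+.5)/4-.5,120+(y+.5)/4-.5]
for n,px,z in [('caseL',T(282,83),.157),('caseR',T(718,22),.157),('div1',T(430,62),.157),('lipL',T(289,151),.192),('lipR',T(434,129),.192),('lipGrL',T(442,122),.192),('lipgrayR',T(736,90),.192),('grR',T(585,110),.192),('label',T(367,187),.13),('baseL',T(310,240),.0),('baseR',T(727,182),0.)]:
    print(n,onplane(p,px,z).round(4))
for n,px,z in [('lipL',S(278,68),.192),('lipR',S(361,139),.192),('grR',S(462,228),.192),('grayR',S(582,330),.192),('caseR',S(705,357),.157),('baseR',S(512,612),0)]: print('side',n,onplane(q,px,z).round(4))
print('tri lipL',tri([p,q],[T(289,151),S(278,68)]),'lipR',tri([p,q],[T(434,129),S(361,139)]))
for n,a in [('tl',(76,178)),('tr',(217,180)),('br',(207,320)),('bl',(66,314))]: print('tray',n,onplane(p,T(*a),.03).round(4))
E
```

```text
caseL [0.6968 0.2515 0.157 ]
caseR [ 0.7646 -0.1975  0.157 ]
div1 [0.7195 0.0998 0.157 ]
lipL [0.6133 0.2347 0.192 ]
lipR [0.6361 0.0919 0.192 ]
lipGrL [0.6434 0.0841 0.192 ]
lipgrayR [ 0.6779 -0.2077  0.192 ]
grR [ 0.6562 -0.0572  0.192 ]
label [0.5938 0.1642 0.13  ]
baseL [0.568 0.243 0.   ]
baseR [ 0.637  -0.2273  0.    ]
side lipL [0.6082 0.234  0.192 ]
side lipR [0.6313 0.0893 0.192 ]
side grR [ 0.654  -0.0629  0.192 ]
side grayR [ 0.6782 -0.2084  0.192 ]
side caseR [ 0.7639 -0.2024  0.157 ]
side baseR [ 0.6405 -0.2213  0.    ]
tri lipL [0.61080084 0.23485776 0.1921433 ] lipR [0.63428592 0.09224607 0.19107015]
tray tl [0.6318 0.5042 0.03  ]
tray tr [0.6294 0.3445 0.03  ]
tray br [0.4713 0.3476 0.03  ]
tray bl [0.4773 0.5043 0.03  ]
```

Call:
{"api": "step_arm", "payload": {"commands": "0 0 -30 0 0 0.128; 0 0 -30 0 0 0.127; -33 48 0 0 0 0; -33 48 0 0 0 0; -33 48 0 0 0 0; -33 48 0 0 0 0; -33 48 0 0 0 0; -33 48 0 0 0 0", "jaw": 0}}

```text
t: 1.7
eef_pos: [0.4188, -0.3048, 0.3119]
ee_rot: [-3.141, 0.001, -2.993]
force: [1.3, -1.2, -0.6]
width: 0.0133
```

```bash
cat >> h.py <<'E'
from scipy.spatial.transform import Rotation as Ro
PH=np.radians(8.5); D=np.array([np.cos(PH),np.sin(PH),0]); W=np.array([-np.sin(PH),np.cos(PH),0])
def RV(yaw=PH-np.pi,tilt=0):
    # tilt>0: body leans towards robot (about width axis)
    return Ro.from_rotvec(-tilt*W)*Ro.from_euler('xyz',[np.pi,0,yaw])
def delta(pos,rot):
    s=get_state(); R=Ro.from_euler('xyz',s['ee_rot']); 
    print('at',s['t'],s['eef_pos'].round(4),s['ee_rot'].round(4),'F',s['force'].round(2),'w',round(s['width'],4))
    print('q',s['q'].round(2))
    print('shift mm',(R.inv().apply(np.array(pos)-s['eef_pos'])*1e3).round(1),'rotvec',(R.inv()*rot).as_rotvec().round(4))
E
python3 -c "
from h import *
delta([.650,.168,.31],RV())"
```

```text
at 1.7 [ 0.4188 -0.3048  0.3119] [-3.1412e+00  8.0000e-04 -2.9928e+00] F [ 1.25 -1.19 -0.61] w 0.0133
q [-0.25  0.06 -0.23  0.   -1.28 -1.17]
shift mm [-298.7  433.3    2. ] rotvec [-0.0004  0.0008  0.0004]
```

Call:
{"api": "step_arm", "payload": {"commands": "-33 48 0 0 0 0; -33 48 0 0 0 0; -33 48 0 0 0 0; -33 48 0 0 0 0; -33 48 0 0 0 0; -33 48 0 0 0 0; -33 48 0 0 0 0; -33 48 0 0 0 0"}}

```text
t: 2.7
eef_pos: [0.6231, 0.1142, 0.3119]
ee_rot: [3.142, 0.001, -2.993]
force: [1.9, -0.3, 0.5]
width: 0.0001
```

Call:
{"api": "step_arm", "payload": {"commands": "-33 48 0 0 0 0; 0 0 30 0 0 0; 0 0 0 0 0 0"}}

```text
t: 3.08
eef_pos: [0.6468, 0.165, 0.2787]
ee_rot: [-3.14, -0.005, -2.992]
force: [-0.6, -0.6, 0.6]
width: 0.0005
```

```bash
python3 - <<'E'
from h import *
delta([.650,.168,.195],RV())
p=grab_frame('top');q=grab_frame('side');save(p,'t2',(200,90,400,220),4);save(q,'s2',(250,70,450,230),4)
for nm,c in (('top',p),('side',q)): print(nm,[ (r['conf'],r['pixel']) for r in recognise(c,'orange_bin_lip')], proj(c,[.628,.1645,.192]))
E
```

```text
at 3.075 [0.6468 0.165  0.2787] [-3.1403 -0.0052 -2.9921] F [-0.59 -0.58  0.58] w 0.0005
q [ 0.54  0.34  0.04 -0.   -1.28 -1.96]
shift mm [-4.1  2.6 83.7] rotvec [-0.0013 -0.0052  0.0012]
top [(0.66, [273.6, 163.8])] [269.79416745 150.2593778 ]
side [(0.78, [340.4, 166.2])] [351.48737287 144.48695066]
```

View pics/s2.png

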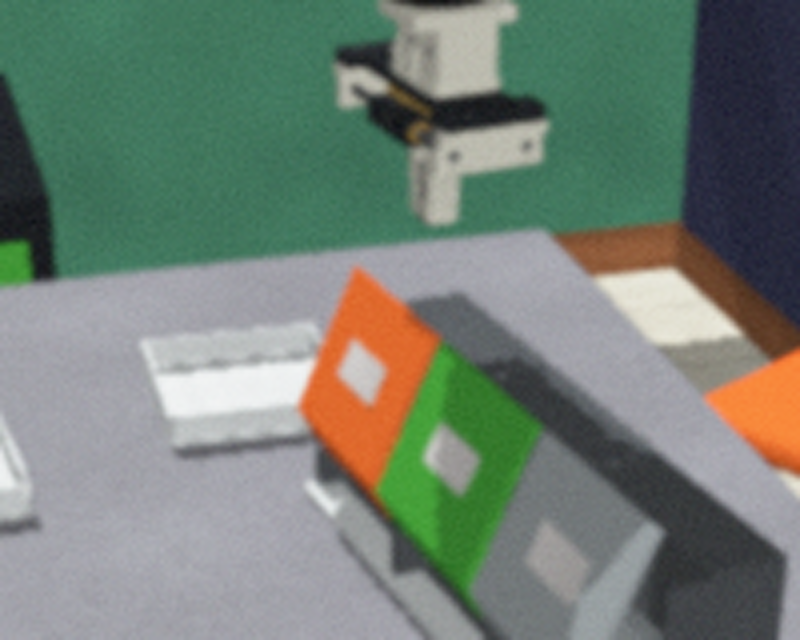

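View pics/t2.png

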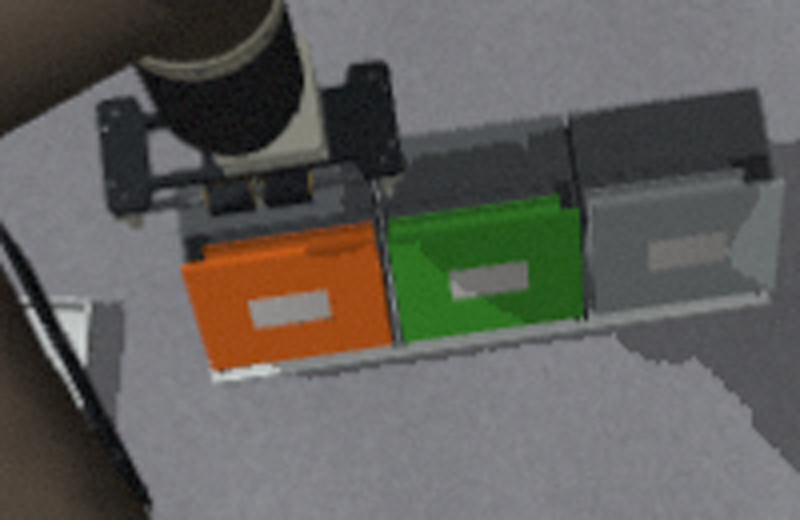

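Call:
{"api": "step_arm", "payload": {"commands": "-5 2 20 0 0 0; 0 0 25 0 0 0; 0 0 25 0 0 0; 0 0 11 0 0 0; 0 0 0 0 0 0"}}

```text
t: 3.9
eef_pos: [0.6525, 0.1671, 0.2]
ee_rot: [-3.141, -0.001, -2.993]
force: [-0.3, 0.1, 0.8]
width: 0.0006
```

```bash
python3 - <<'E'
from h import *
delta([.650,.168,.195],RV())
p=grab_frame('top');q=grab_frame('side');save(p,'t3',(200,90,400,220),4);save(q,'s3',(280,90,440,210),5)
E
```

```text
at 3.9 [0.6525 0.1671 0.2   ] [-3.1411e+00 -1.1000e-03 -2.9930e+00] F [-0.3   0.11  0.76] w 0.0006
q [ 0.54  0.39 -0.06  0.   -1.12 -1.96]
shift mm [2.3 1.3 5. ] rotvec [-0.0005 -0.0011  0.0002]
```

View pics/s3.png

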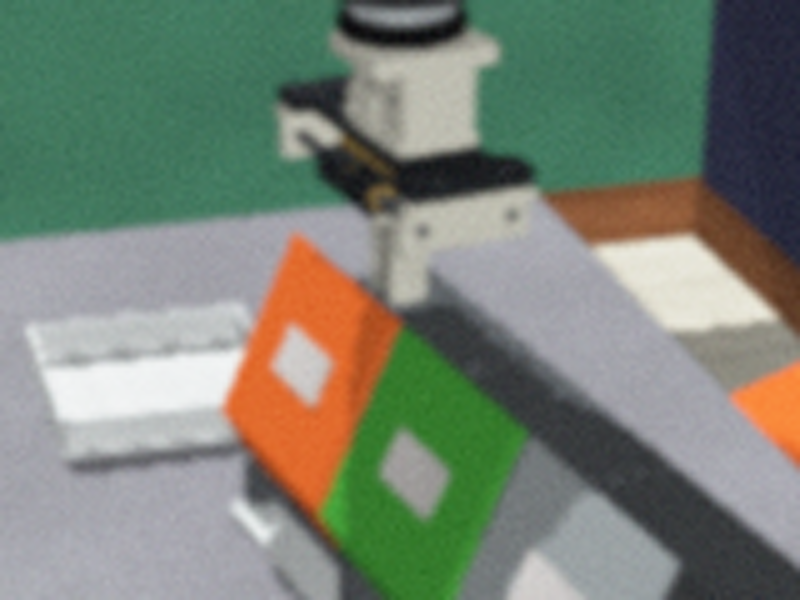

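View pics/t3.png

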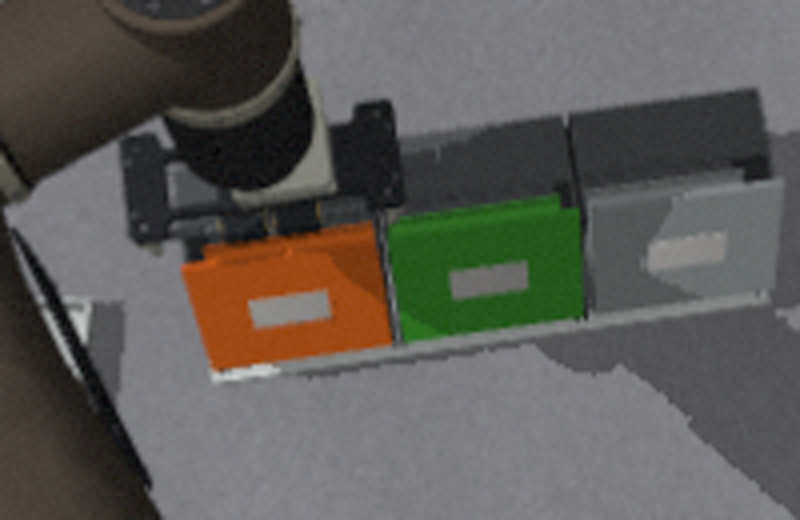

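Call:
{"api": "step_arm", "payload": {"commands": "0 0 7 0 0 0; 10 0 0 0 0 0; 12 0 -1 0 0 0; 12 0 -1 0 0 0; 12 0 0 0 0 0; 15 0 2 0 0 0; 15 0 2 0 0 0; 14 0 2 0 0 0"}}

```text
t: 5.0
eef_pos: [0.5623, 0.154, 0.1892]
ee_rot: [3.141, -0.0, -2.993]
force: [2.9, 1.5, -2.9]
width: 0.0001
```

```bash
python3 - <<'E'
from h import *
delta([.650,.168,.195],RV())
p=grab_frame('top');q=grab_frame('side');save(p,'t4',(200,90,400,220),4);save(q,'s4',(280,90,440,210),5)
E
```

```text
at 5.0 [0.5623 0.154  0.1892] [ 3.1413e+00 -3.0000e-04 -2.9929e+00] F [ 2.88  1.51 -2.86] w 0.0001
q [ 0.6   0.26 -0.28 -0.   -1.03 -2.02]
shift mm [-88.8   0.9  -5.9] rotvec [ 0.0003 -0.0003  0.0004]
```

View pics/s4.png

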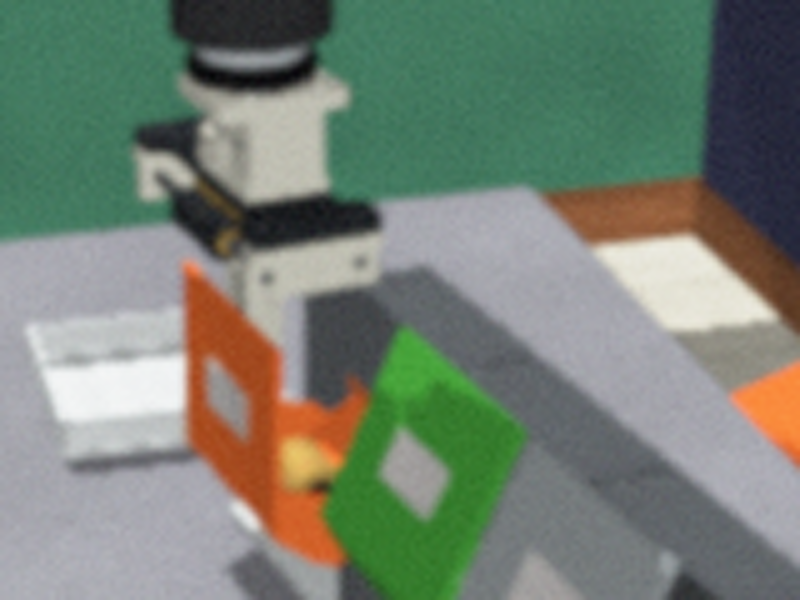

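The bin has tipped to about 25°, with its panel at side crop (230,380) upright. The brass sleeve shows at (300,465). I keep pulling.

Call:
{"api": "step_arm", "payload": {"commands": "12 0 5 0 0 0; 12 0 5 0 0 0; 12 0 6 0 0 0; 10 0 8 0 0 0; 10 0 9 0 0 0; 8 0 7 0 0 0; 0 0 0 0 0 0"}}

```text
t: 5.98
eef_pos: [0.4992, 0.1442, 0.1488]
ee_rot: [-3.141, -0.002, -2.993]
force: [-0.0, 0.6, -0.0]
width: 0.0006
```

```bash
python3 - <<'E'
from h import *
delta([.650,.168,.195],RV())
p=grab_frame('top');q=grab_frame('side');save(p,'t5',(200,90,400,220),4);save(q,'s5',(280,90,440,210),5)
E
```

```text
at 5.975 [0.4992 0.1442 0.1488] [-3.1409e+00 -1.8000e-03 -2.9926e+00] F [-0.01  0.6  -0.03] w 0.0006
q [ 0.66  0.2  -0.47 -0.   -0.91 -2.08]
shift mm [-152.6    1.1  -46.4] rotvec [-0.0006 -0.0018  0.0006]
```

View pics/s5.png

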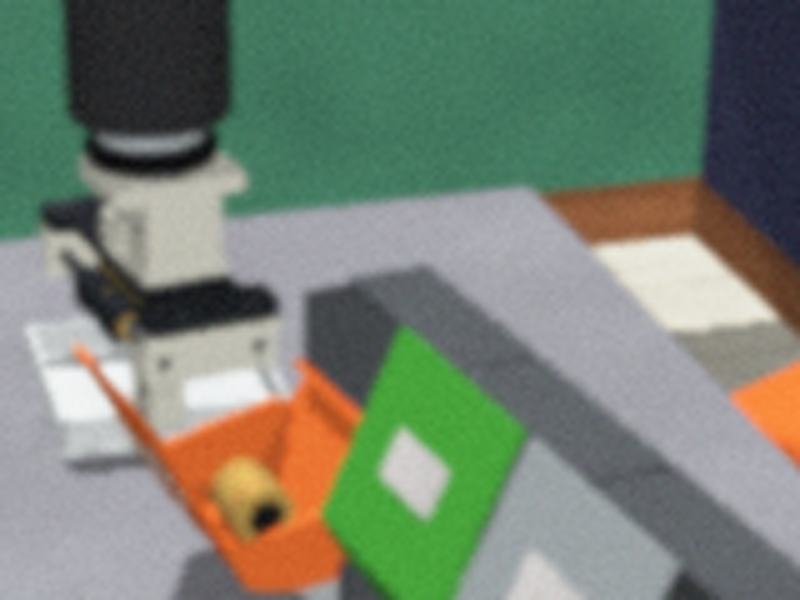

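Call:
{"api": "step_arm", "payload": {"commands": "4 0 3 0 0 0; 4 0 3 0 0 0; 0 0 0 0 0 0"}}

```text
t: 6.45
eef_pos: [0.493, 0.1437, 0.1439]
ee_rot: [3.141, 0.002, -2.992]
force: [3.7, 0.1, -0.6]
width: 0.0007
```

Call:
{"api": "step_arm", "payload": {"commands": "3 0 2 0 0 0; 3 0 2 0 0 0; 0 0 0 0 0 0"}}

```text
t: 6.82
eef_pos: [0.4922, 0.1439, 0.1434]
ee_rot: [3.141, 0.012, -2.99]
force: [16.5, -6.5, 10.5]
width: 0.0007
```

Call:
{"api": "step_arm", "payload": {"commands": "-8 0 -4 0 0 0; -6 0 -20 0 0 0; 0 0 -40 0 0 0; 0 0 -40 0 0 0; 0 0 0 0 0 0", "jaw": 64}}

```text
t: 7.45
eef_pos: [0.501, 0.1451, 0.2462]
ee_rot: [3.14, 0.003, -2.993]
force: [0.2, -0.6, -0.9]
width: 0.0448
```

```bash
python3 - <<'E'
from h import *
delta([.650,.168,.195],RV())
p=grab_frame('top');q=grab_frame('side');save(p,'t6',(200,100,360,220),5);save(q,'s6',(280,120,420,225),5)
for nm,c in (('top',p),('side',q)): print(nm,[ (r['conf'],r['pixel']) for r in recognise(c,'sleeve')], proj(c,[.564,.155,.045]))
E
```

```text
at 7.45 [0.501  0.1451 0.2462] [ 3.1398  0.0032 -2.9927] F [ 0.22 -0.63 -0.93] w 0.0448
q [ 0.66  0.11 -0.33 -0.   -1.13 -2.08]
shift mm [-150.6    0.4   51.6] rotvec [0.0018 0.0032 0.0005]
top [] [277.60819345 182.79857595]
side [(0.76, [329.1, 189.7])] [331.91388674 191.91401067]
```

View pics/s6.png

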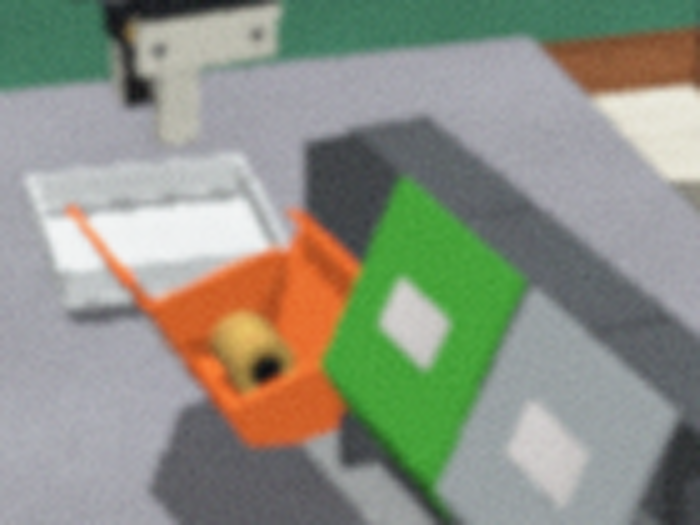

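View pics/t6.png

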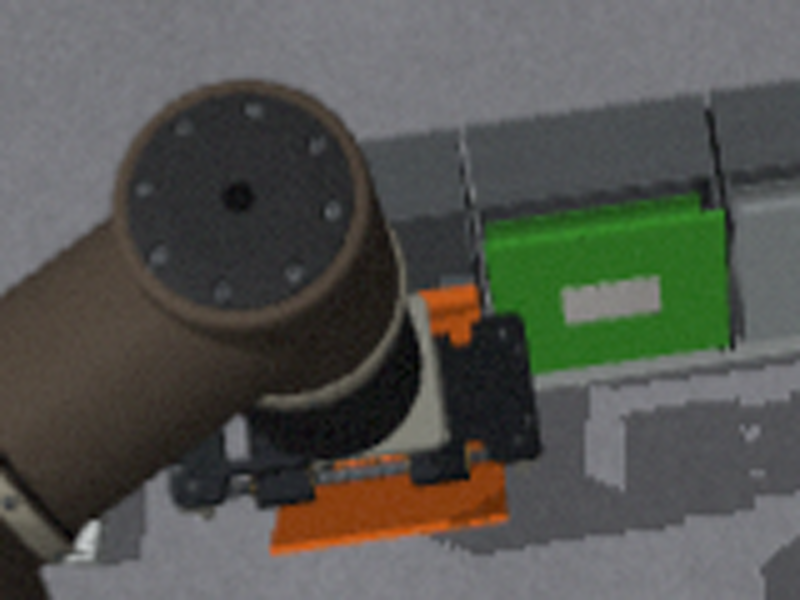

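Call:
{"api": "step_arm", "payload": {"commands": "0 60 -10 0 0 0; 0 60 -10 0 0 0; 0 60 -10 0 0 0; 0 60 0 0 0 0; 0 30 0 0 0 0; 0 0 0 0 0 0"}}

```text
t: 8.4
eef_pos: [0.4594, 0.4129, 0.2714]
ee_rot: [-3.139, -0.002, -2.991]
force: [0.8, -0.4, 0.3]
width: 0.0639
```

```bash
python3 - <<'E'
from h import *
delta([.650,.168,.195],RV())
p=grab_frame('top');q=grab_frame('side');save(p,'t7',(200,100,360,220),5);save(q,'s7',(310,150,390,210),10)
for nm,c in (('top',p),('side',q)): print(nm,[ (r['conf'],r['pixel']) for r in recognise(c,'sleeve')], proj(c,[.564,.155,.045]))
E
```

```text
at 8.4 [0.4594 0.4129 0.2714] [-3.1391e+00 -2.4000e-03 -2.9907e+00] F [ 0.82 -0.41  0.27] w 0.0639
q [ 1.05  0.26 -0.09 -0.   -1.23 -2.47]
shift mm [-151.8 -270.6   76.8] rotvec [-0.0025 -0.0024  0.0025]
top [] [277.60819345 182.79857595]
side [(0.45, [329.2, 191.7])] [331.91388674 191.91401067]
```

View pics/t7.png

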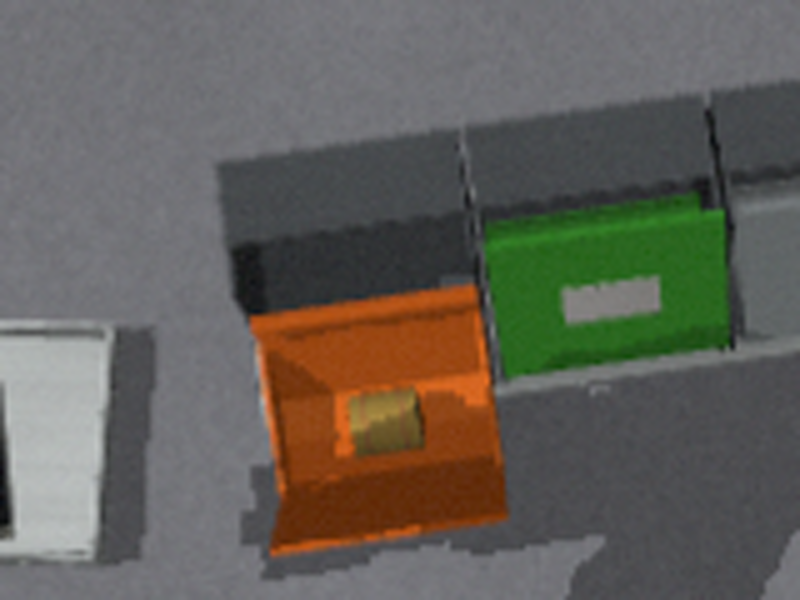

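View pics/s7.png

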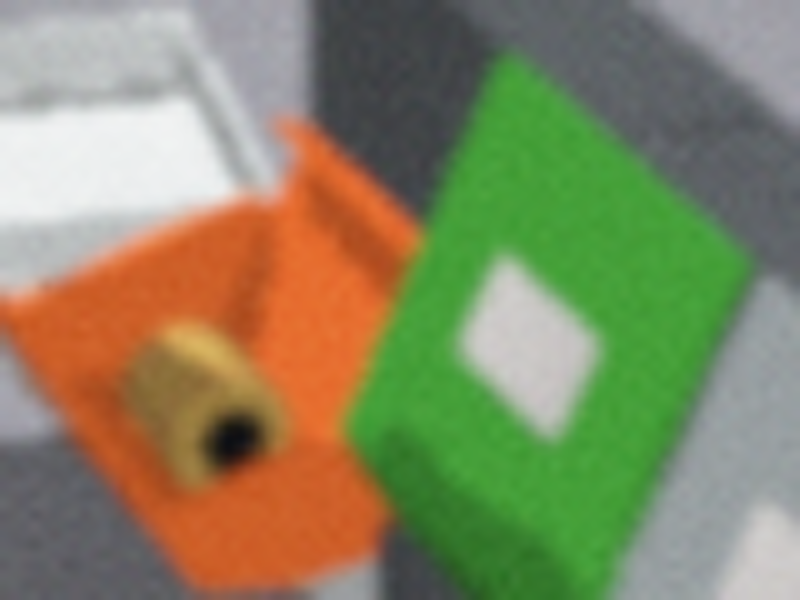

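```bash
python3 - <<'E'
from h import *
p=grab_frame('top');q=grab_frame('side')
T=lambda x,y:np.array([200+(x+.5)/5-.5,100+(y+.5)/5-.5])
S=lambda x,y:np.array([310+(x+.5)/10-.5,150+(y+.5)/10-.5])
piv=np.array([.602,.161,0])
def uw(X): r=np.array(X)-piv; return 'u %.1f w %.1f z %.1f'%(-r@D*1e3,r@W*1e3,X[2]*1e3)
X=tri([p,q],[T(386,421),S(208,405)]);print('sleeve',X,uw(X),proj(p,X),T(386,421),proj(q,X),S(208,405))
for z in (.035,.045,.055): 
  print(z,'top',uw(onplane(p,T(386,421),z)),'side',uw(onplane(q,S(208,405),z)))
for z in (.097,.107): print('rear',uw(onplane(p,T(252,320),z)),uw(onplane(p,T(478,288),z)),'side L',uw(onplane(q,S(285,120),z)))
for n,a in(('lipL',(272,553)),('lipR',(507,520))): print(n,uw(onplane(p,T(*a),.14)))
print('green bot',uw(onplane(p,T(502,380),.06)),uw(onplane(p,T(728,350),.06)))
print('green lip',uw(onplane(p,T(487,238),.192)),uw(onplane(p,T(724,210),.192)))
print('sleeve ends', uw(onplane(p,T(350,425),.045)),uw(onplane(p,T(421,416),.045)))
E
```

```text
sleeve [0.55938202 0.15685461 0.05114773] u 42.8 w 2.2 z 51.1 [276.80657481 183.74337654] [276.8 183.8] [330.29184224 190.06542925] [330.35 190.05]
0.035 top u 38.9 w 3.5 z 35.0 side u 31.3 w 30.0 z 35.0
0.045 top u 41.4 w 2.7 z 45.0 side u 38.3 w 12.8 z 45.0
0.055 top u 43.9 w 2.0 z 55.0 side u 45.2 w -4.4 z 55.0
rear u -23.4 w 75.0 z 97.0 u -23.3 w -69.8 z 97.0 side L u -21.9 w 92.3 z 97.0
rear u -20.3 w 73.7 z 107.0 u -20.2 w -70.0 z 107.0 side L u -13.5 w 72.7 z 107.0
lipL u 135.9 w 73.5 z 140.0
lipR u 136.3 w -69.0 z 140.0
green bot u 29.0 w -76.2 z 60.0 u 30.3 w -223.9 z 60.0
green lip u -23.8 w -81.4 z 192.0 u -20.6 w -222.9 z 192.0
sleeve ends u 40.7 w 26.3 z 45.0 u 41.4 w -20.3 z 45.0
```

```bash
python3 - <<'E'
from h import *
a=np.array([0,0,np.cos(.3)])-np.sin(.3)*D
g=np.array([.5551,.1565,.0662])
print(g+.11*a); delta(g+.11*a,RV(tilt=.3))
R=RV(tilt=.3);print(R.as_matrix().round(3))
E
```

```text
[0.52294984 0.15169513 0.17128701]
at 8.7 [0.4606 0.4105 0.2737] [ 3.1416 -0.     -2.994 ] F [ 0.26 -0.73  1.07] w 0.064
q [ 1.04  0.25 -0.09 -0.   -1.23 -2.47]
shift mm [ -23.6 -265.2  102.4] rotvec [-1.e-04 -3.e-01 -8.e-04]
[[-0.945 -0.148  0.292]
 [-0.141  0.989  0.044]
 [-0.296  0.    -0.955]]
```

Call:
{"api": "step_arm", "payload": {"commands": "-5 -53 0 0 0 0; -5 -53 0 0 0 0; -5 -53 0 0 0 0; -5 -53 0 0 -0.15 0; 0 -53 0 0 -0.15 0; 0 0 30 0 0 0; 0 0 0 0 0 0", "jaw": 64}}

```text
t: 9.57
eef_pos: [0.5272, 0.1518, 0.2443]
ee_rot: [-3.141, 0.299, -2.995]
force: [0.8, 1.8, 0.2]
width: 0.0641
```

```bash
python3 - <<'E'
from h import *
g=np.array([.5551,.1565,.0662]); delta(g,RV(tilt=.3))
E
```

```text
at 9.575 [0.5272 0.1518 0.2443] [-3.1409  0.2986 -2.9946] F [0.78 1.83 0.17] w 0.0641
q [ 0.74 -0.01 -0.6   0.25 -0.75 -2.33]
shift mm [ 25.4   0.7 178.5] rotvec [-0.0011 -0.0014 -0.0013]
```

Call:
{"api": "step_arm", "payload": {"commands": "25 1 20 0 0 0; 0 0 40 0 0 0; 0 0 40 0 0 0; 0 0 20 0 0 0; 0 0 0 0 0 0"}}

```text
t: 10.2
eef_pos: [0.5399, 0.1564, 0.1219]
ee_rot: [-3.139, 0.298, -2.993]
force: [0.3, -0.2, 0.9]
width: 0.0641
```

```bash
python3 - <<'E'
from h import *
g=np.array([.5551,.1565,.0662]); delta(g,RV(tilt=.3))
p=grab_frame('top');q=grab_frame('side');save(p,'t8',(200,100,360,220),5);save(q,'s8',(290,110,390,210),6)
E
```

```text
at 10.2 [0.5399 0.1564 0.1219] [-3.1392  0.2976 -2.9925] F [ 0.33 -0.21  0.87] w 0.0641
q [ 0.7   0.16 -0.8   0.42 -0.39 -2.5 ]
shift mm [ 1.9 -2.  57.7] rotvec [-0.0021 -0.0024  0.0007]
```

View pics/s8.png

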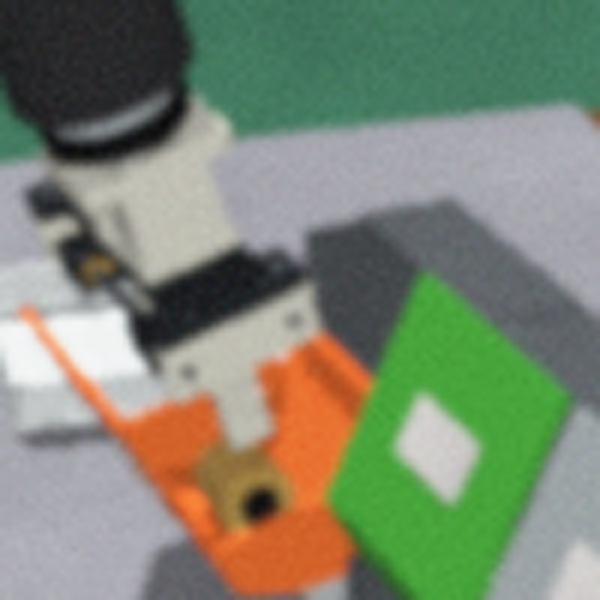

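View pics/t8.png

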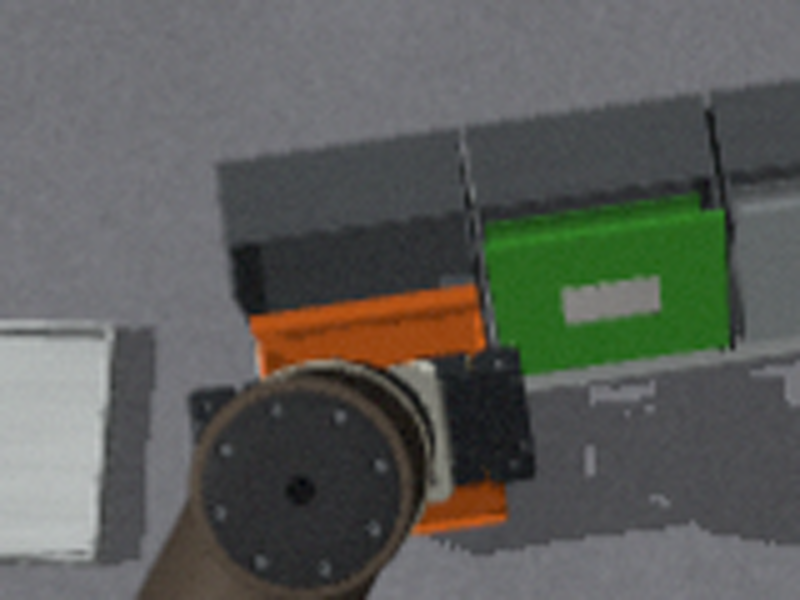

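Call:
{"api": "step_arm", "payload": {"commands": "1 -1 12 0 0 0; 1 -1 12 0 0 0; 0 0 10 0 0 0; 0 0 0 0 0 0"}}

```text
t: 10.8
eef_pos: [0.5483, 0.1559, 0.0908]
ee_rot: [-3.141, 0.301, -2.993]
force: [-1.1, -0.2, -0.3]
width: 0.0644
```

```bash
python3 - <<'E'
from h import *
g=np.array([.5551,.1565,.0662]); delta(g,RV(tilt=.3))
E
```

```text
at 10.8 [0.5483 0.1559 0.0908] [-3.1415  0.3012 -2.9928] F [-1.07 -0.2  -0.31] w 0.0644
q [ 0.66  0.21 -0.87  0.57 -0.27 -2.62]
shift mm [ 0.8 -0.4 25.5] rotvec [-0.      0.0012  0.0004]
```

Call:
{"api": "step_arm", "payload": {"commands": "0 0 8 0 0 0; 0 0 8 0 0 0; 1 0 8 0 0 0; 0 0 0 0 0 0"}}

```text
t: 11.3
eef_pos: [0.5544, 0.1559, 0.0675]
ee_rot: [-3.141, 0.301, -2.993]
force: [-0.2, -1.6, 0.3]
width: 0.0643
```

```bash
python3 - <<'E'
from h import *
g=np.array([.5551,.1565,.0662]); delta(g,RV(tilt=.3))
p=grab_frame('top');q=grab_frame('side');save(q,'s9',(290,110,390,210),6)
E
```

```text
at 11.3 [0.5544 0.1559 0.0675] [-3.1407  0.3012 -2.993 ] F [-0.23 -1.58  0.34] w 0.0643
q [ 0.56  0.25 -0.95  0.9  -0.15 -2.86]
shift mm [-0.4  0.5  1.5] rotvec [-0.0009  0.0012  0.0003]
```

View pics/s9.png

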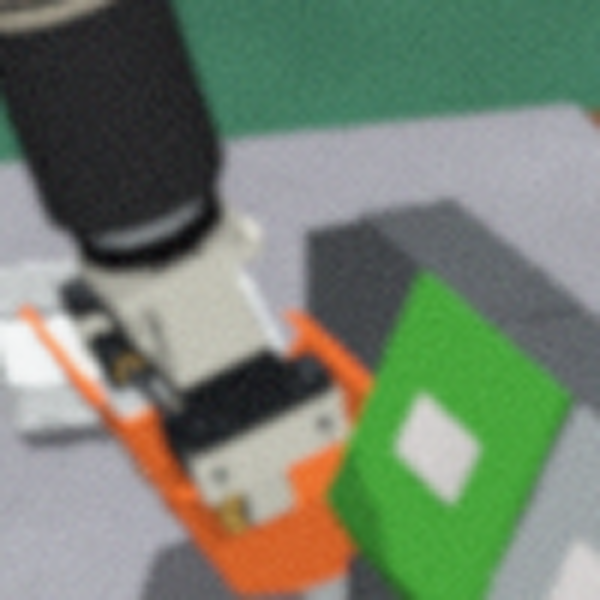

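Call:
{"api": "step_arm", "payload": {"commands": "0 0 0 0 0 0; 0 0 0 0 0 0; 0 0 0 0 0 0; 0 0 0 0 0 0; 0 0 0 0 0 0", "jaw": 30, "grip_force": 35}}

```text
t: 12.02
eef_pos: [0.5541, 0.1565, 0.067]
ee_rot: [-3.141, 0.301, -2.993]
force: [-1.7, -1.7, 5.8]
width: 0.0439
```

Gripped at 43.9 mm, the sleeve's length. I lift along the tool axis.

Call:
{"api": "step_arm", "payload": {"commands": "0 0 -8 0 0 0; 0 0 -10 0 0 0; 0 0 -14 0 0 0; 0 0 -18 0 0 0; 0 0 -25 0 0 0; 0 0 -30 0 0 0; 0 0 -30 0 0 0; 0 0 0 0 0 0"}}

```text
t: 13.02
eef_pos: [0.5146, 0.1516, 0.1973]
ee_rot: [3.139, 0.303, -2.993]
force: [0.5, 1.3, -3.2]
width: 0.0436
```

```bash
python3 - <<'E'
from h import *
delta([.555,.425,.2],RV(yaw=-np.pi))
p=grab_frame('top');q=grab_frame('side');save(q,'s10',(260,90,390,210),6);
E
```

```text
at 13.025 [0.5146 0.1516 0.1973] [ 3.1391  0.3028 -2.9928] F [ 0.53  1.26 -3.2 ] w 0.0436
q [ 0.76  0.01 -0.71  0.3  -0.61 -2.4 ]
shift mm [-77.7 264.3  22.1] rotvec [0.025  0.3021 0.148 ]
```

View pics/s10.png

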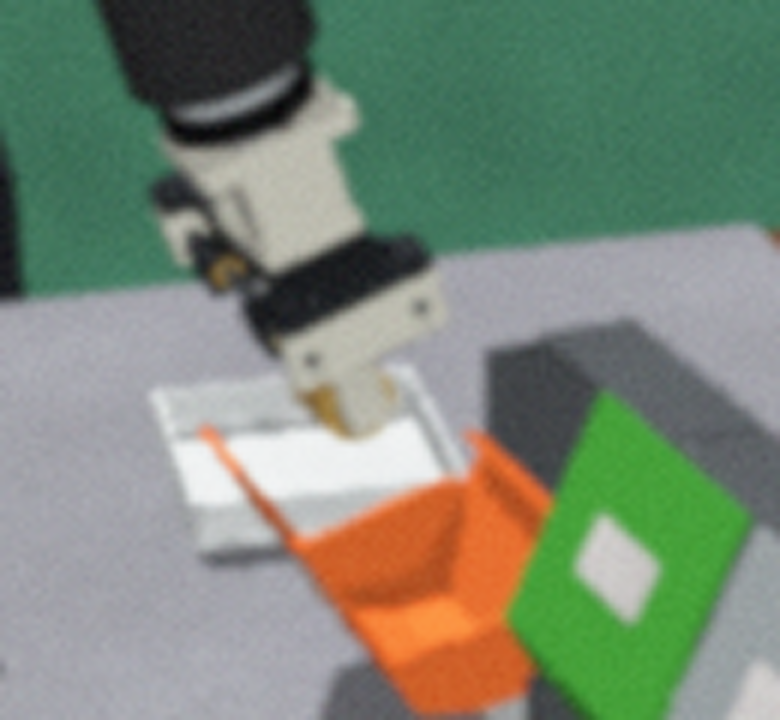

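Call:
{"api": "step_arm", "payload": {"commands": "0 0 -25 0 0.1 0; 0 0 -10 0 0.1 0; 0 30 0 0 0.1 0; 0 45 0 0 0 0; 0 50 0 0 0 0; 0 50 0 0 0 0; 0 45 0 0 0 0; 0 30 0 0 0 0"}}

```text
t: 14.12
eef_pos: [0.4675, 0.398, 0.2268]
ee_rot: [-3.139, -0.002, -2.992]
force: [0.1, -0.2, -2.8]
width: 0.0437
```

```bash
python3 - <<'E'
from h import *
delta([.5525,.425,.12],RV())
p=grab_frame('side');print([(r['conf'],r['pixel']) for r in recognise(p,'tray')],proj(p,[.5525,.425,.0]))
E
```

```text
at 14.125 [0.4675 0.398  0.2268] [-3.1391e+00 -2.2000e-03 -2.9923e+00] F [ 0.09 -0.23 -2.83] w 0.0437
q [ 1.02  0.28 -0.16 -0.   -1.13 -2.44]
shift mm [-88.3  14.3 106.5] rotvec [-0.0025 -0.0022  0.0009]
[(0.66, [307.1, 164.8]), (0.55, [229.3, 187.2])] [310.60621331 168.57108845]
```

Call:
{"api": "step_arm", "payload": {"commands": "-30 5 0 0 0 0; -30 5 10 0 0 0; -28 4 30 0 0 0; 0 0 40 0 0 0; 0 0 26 0 0 0; 0 0 0 0 0 0"}}

```text
t: 14.98
eef_pos: [0.5521, 0.4211, 0.1196]
ee_rot: [-3.137, -0.005, -2.994]
force: [0.6, -0.1, -2.2]
width: 0.0435
```

```bash
python3 - <<'E'
from h import *
delta([.5525,.425,.042],RV())
p=grab_frame('side');save(p,'s11',(260,90,390,210),6);p=grab_frame('top');save(p,'t11',(150,110,310,230),5)
E
```

```text
at 14.975 [0.5521 0.4211 0.1196] [-3.1371 -0.0051 -2.9941] F [ 0.64 -0.06 -2.2 ] w 0.0435
q [ 0.93  0.49 -0.1  -0.   -0.99 -2.35]
shift mm [-1.4  4.1 77.5] rotvec [-0.0045 -0.0051 -0.0009]
```

View pics/s11.png

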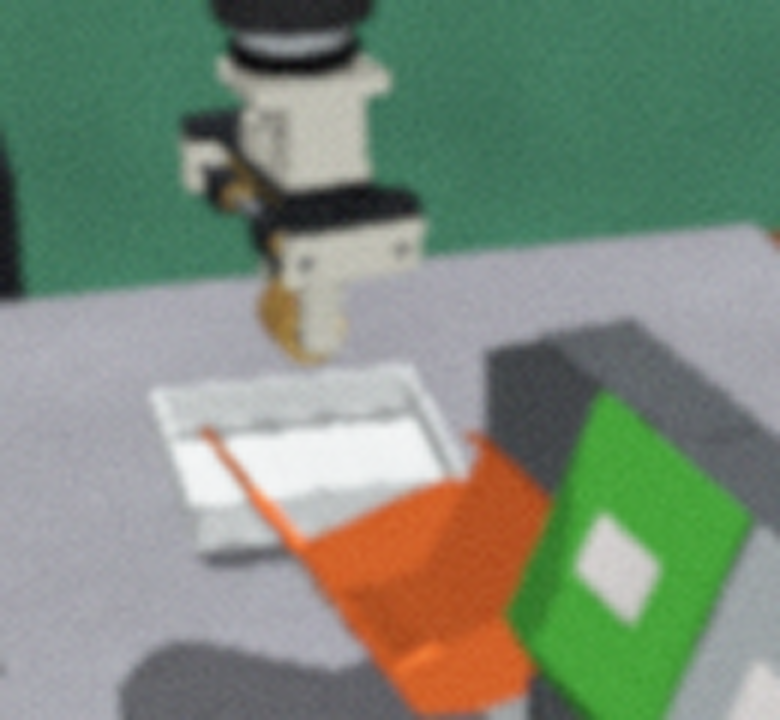

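View pics/t11.png

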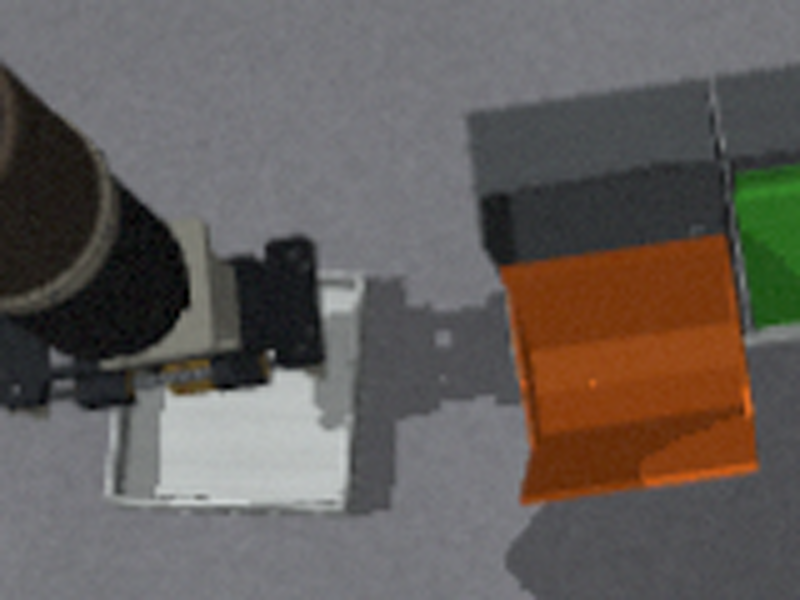

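Call:
{"api": "step_arm", "payload": {"commands": "0 2 20 0 0 0; 0 2 20 0 0 0; 0 0 14 0 0 0; 0 0 8 0 0 0; 0 0 4 0 0 0; 0 0 0 0 0 0"}}

```text
t: 15.82
eef_pos: [0.5525, 0.4275, 0.0572]
ee_rot: [-3.142, 0.0, -2.993]
force: [-0.1, 0.4, -2.2]
width: 0.0434
```

Call:
{"api": "step_arm", "payload": {"commands": "0 0 3 0 0 0; 0 0 3 0 0 0; 0 0 0 0 0 0"}}

```text
t: 16.2
eef_pos: [0.5523, 0.4273, 0.0511]
ee_rot: [-3.141, -0.0, -2.993]
force: [-0.2, 0.3, -2.7]
width: 0.0438
```

Call:
{"api": "step_arm", "payload": {"commands": "0 0 2 0 0 0; 0 0 2 0 0 0; 0 0 2 0 0 0; 0 0 0 0 0 0"}}

```text
t: 16.7
eef_pos: [0.5523, 0.4273, 0.045]
ee_rot: [-3.141, -0.0, -2.993]
force: [-0.2, -0.2, -3.2]
width: 0.0437
```

Call:
{"api": "step_arm", "payload": {"commands": "0 0 1 0 0 0; 0 0 1 0 0 0; 0 0 0 0 0 0"}}

```text
t: 17.08
eef_pos: [0.5524, 0.4274, 0.0431]
ee_rot: [-3.142, -0.0, -2.993]
force: [0.4, 0.1, -2.3]
width: 0.0441
```

```bash
python3 - <<'E'
from h import *
delta([.5525,.425,.042],RV())
p=grab_frame('side');save(p,'s12',(270,120,370,200),8)
E
```

```text
at 17.075 [0.5524 0.4274 0.0431] [-3.1415e+00 -1.0000e-04 -2.9928e+00] F [ 0.38  0.05 -2.31] w 0.0441
q [ 0.94  0.57 -0.16 -0.   -0.84 -2.36]
shift mm [ 0.3 -2.4  1.1] rotvec [-0.     -0.0001  0.0004]
```

View pics/s12.png

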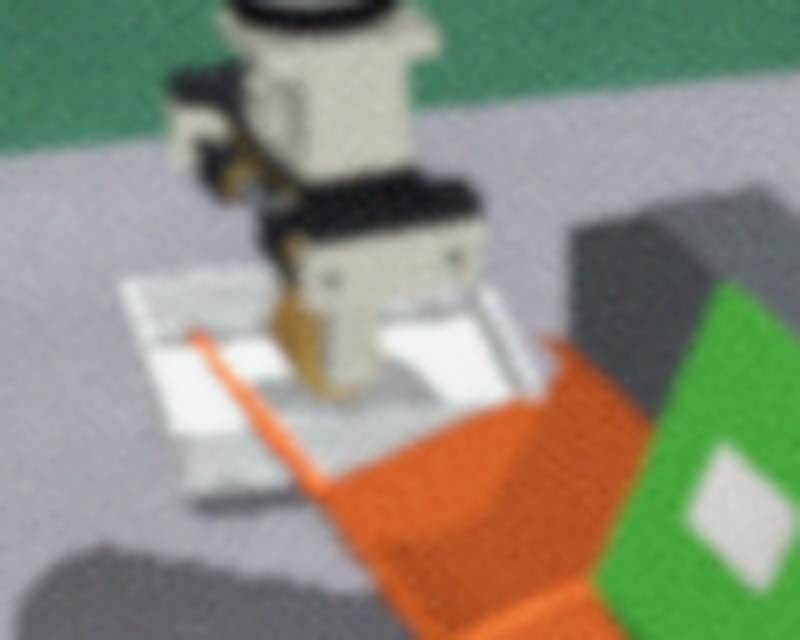

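The sleeve is inside the tray outline and close to the floor. I lower 1 mm at a time until the wrist force shows contact.

Call:
{"api": "step_arm", "payload": {"commands": "0 0 1 0 0 0; 0 0 1 0 0 0; 0 0 0 0 0 0"}}

```text
t: 17.5
eef_pos: [0.5524, 0.4274, 0.0411]
ee_rot: [-3.141, -0.0, -2.993]
force: [0.2, 0.4, -2.6]
width: 0.0443
```

Call:
{"api": "step_arm", "payload": {"commands": "0 0 1 0 0 0; 0 0 0 0 0 0"}}

```text
t: 17.75
eef_pos: [0.5524, 0.4274, 0.0401]
ee_rot: [-3.142, -0.0, -2.993]
force: [-0.8, -0.1, -2.5]
width: 0.0444
```

Call:
{"api": "step_arm", "payload": {"commands": "0 0 1 0 0 0; 0 0 0 0 0 0"}}

```text
t: 18.0
eef_pos: [0.5525, 0.4275, 0.0396]
ee_rot: [3.141, 0.0, -2.993]
force: [-0.8, -0.9, 0.4]
width: 0.044
```

Call:
{"api": "step_arm", "payload": {"commands": "0 0 1 0 0 0; 0 0 0 0 0 0"}}

```text
t: 18.25
eef_pos: [0.5525, 0.4275, 0.0396]
ee_rot: [3.141, 0.001, -2.992]
force: [-3.9, -1.9, 7.5]
width: 0.0437
```

Call:
{"api": "step_arm", "payload": {"commands": "0 0 1 0 0 0; 0 0 0 0 0 0"}}

```text
t: 18.5
eef_pos: [0.5525, 0.4275, 0.0395]
ee_rot: [3.141, 0.001, -2.992]
force: [-5.7, -3.7, 12.9]
width: 0.044
```

Contact with the floor at TCP z 39.6 mm. I ease off the push, then open.

Call:
{"api": "step_arm", "payload": {"commands": "0 0 -1.5 0 0 0; 0 0 0 0 0 0", "grip_force": 5}}

```text
t: 18.75
eef_pos: [0.5527, 0.4276, 0.0395]
ee_rot: [3.141, 0.001, -2.993]
force: [-1.5, -1.9, 5.5]
width: 0.044
```

Call:
{"api": "step_arm", "payload": {"commands": "0 0 0 0 0 0; 0 0 0 0 0 0; 0 0 0 0 0 0; 0 0 0 0 0 0", "jaw": 60}}

```text
t: 19.25
eef_pos: [0.5524, 0.4275, 0.0385]
ee_rot: [-3.141, -0.0, -2.993]
force: [-0.0, 0.1, 0.4]
width: 0.0599
```

Call:
{"api": "step_arm", "payload": {"commands": "0 0 -15 0 0 0; 0 0 -25 0 0 0; 0 0 -40 0 0 0; 0 0 -40 0 0 0; 0 0 -40 0 0 0; 40 0 0 0 0 0; 50 0 0 0 0 0; 0 0 0 0 0 0"}}

```text
t: 20.25
eef_pos: [0.461, 0.4137, 0.2008]
ee_rot: [3.14, 0.001, -2.991]
force: [0.5, 0.4, 0.5]
width: 0.06
```

```bash
python3 - <<'E'
from h import *
delta([.5525,.425,.042],RV())
p=grab_frame('side');save(p,'s13',(270,110,400,210),6);t=grab_frame('top');save(t,'t13',(150,100,310,220),5)
print(proj(p,[.5525,.4275,.024]),[(r['conf'],r['pixel']) for r in recognise(p,'sleeve')],proj(t,[.5525,.4275,.024]),[(r['conf'],r['pixel']) for r in recognise(t,'sleeve')])
E
```

```text
at 20.25 [0.461  0.4137 0.2008] [ 3.1400e+00  7.0000e-04 -2.9909e+00] F [0.48 0.38 0.54] w 0.06
q [ 1.05  0.3  -0.19 -0.   -1.08 -2.47]
shift mm [-92.   -2.8 158.9] rotvec [0.0016 0.0007 0.0023]
[310.26275608 162.20211727] [(0.61, [310.1, 163.3])] [196.54362564 187.46178207] [(0.7, [279.8, 181.3])]
```

View pics/s13.png

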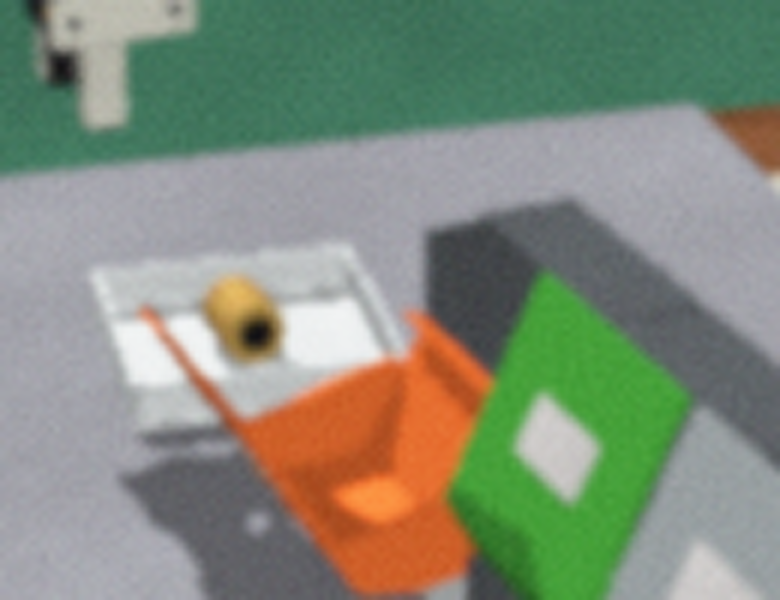

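View pics/t13.png

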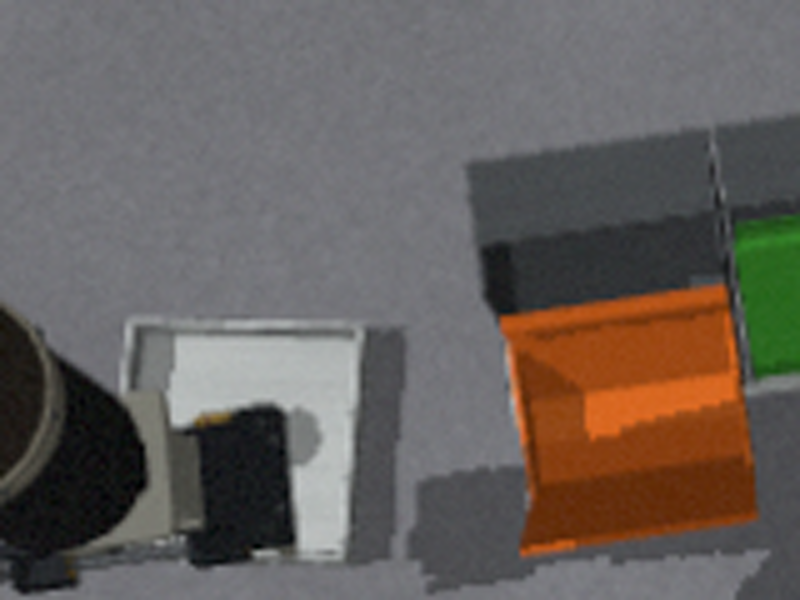

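The side view shows the sleeve lying in the tray at crop (243,320). The bin is still open and the gripper is clear. The top network's hit at (280,181) is a sunlit patch in the empty bin.

```bash
python3 -c "
from station import *
print(job_done())"
```

```text
the job is handed in; nothing more can be done
None
```

The brass sleeve is in the leftmost tray, the orange bin is tipped open, and the job was handed in at about 20.4 s. I hooked the bin's lip from behind and tipped it until it stalled at its stop (about 20 N). I then gripped the sleeve across its ends (43.9 mm opening) with the tool tilted 17°. I lowered it until the wrist force showed floor contact, eased off the push and opened the jaws.

**Last checks:**
- **Sleeve:** the side view shows it lying in the tray, about 1 px from its expected spot.
- **Bin:** both views show it still wide open and empty.
- **Gripper:** it was clear of everything, with the wrist force near zero.

**Disagreement:** in the last top view the network reported the sleeve inside the bin. The picture shows only a sunlit patch there; the gripper hid most of the sleeve from that camera.

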